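# Set up the order card and hold the clip open on it

### The arm

A 6-joint arm with a two-finger parallel gripper is mounted at the origin on a cart in front of the work surface, level with it; the furniture and walls round the work are solid. World frame = base frame: x ahead of the robot, y to its left, z up, the work surface at z = 0. Lengths are in m, angles in rad, forces in N, time in s.
With the tool pointing down it reaches from about 0.425 to 0.95 m from the base axis. Payload 3.5 kg.
Tool frame: the origin (TCP) lies midway between the tips of the shut fingers; the grasp point (between the pads) lies 19 mm behind it; z points along the fingers, y is the line along which they close (so a half turn about z gives the same grasp; the last joint's range is limited). The gripper opens to 85 mm and grips with 20 to 120 N. Pads are 22 mm wide; open, the fingers measure 114 mm over their backs; the gripper's body (76 mm by 85 mm) begins 54 mm behind the grasp point. The pads swing forward as they close: fully open they stand 13 mm farther back than shut.
Start: joints at [-1.265, 0.286, 1.577, -0, 1.279, -0.15], TCP at [0.297, -0.606, 0.207] pointing down, gripper open.
Joint ranges: [-2.77, 2.77], [-0.9, 2.22], [0.21, 2.48], [-1.53, 4.67], [0.24, 2.81], [-2.84, 2.84]. Speed limits (rad/s): [2.79, 2.79, 3.14, 3.14, 3.14, 3.14].

### API

Orientations are given as a unit quaternion [x, y, z, w].
In Python, from plant import get_state, read_camera, ctrl gives the robot as it stands.
- The arm moves only by the shell command python3 -m crank 'ROWS' [FORCE]. ROWS is JSON, a list of rows, each a list of 3 entries, a list of its own where there are three numbers: the shift along the tool's x, y, z in mm, then the turn about the tool's z in degrees, then the closure in counts, from 0 (fully open) to 255 (shut). In form: [[[tx, ty, tz], yaw, claw], ...]. A call has 1 to 10 rows; each row is the pose to reach, as a shift and turn from the pose commanded when the call began, along the tool's axes at that moment; what a row does not reach only later rows make up. A row lasts 1/10 s, in which the tool goes at most 50 mm and 8.59 degrees, less where a joint would pass 70% of its speed; a pose out of reach is approached as far as the arm can. A call with a gripper value outside its range is refused whole. The fingers move at their own pace and stop on an object; FORCE is the grip in N (left out, the last holds). Time passes only in rows, so rows that repeat a pose let the fingers close. It gives the time, the measured TCP pose, the force, the opening and the grip force at its end, in the units of the state.
- get_state(): the state, without advancing time (a new reading comes with each control period).
- read_camera(name): name is "scene" or "top" or "wrist"; returns a dict with "frame" (384x512x3 uint8, blue, green, red), "range_z" (384x512 float32, m along the optical axis (not along the pixel's ray), 0 where there is no reading), "vfov" (degrees; the focal length in pixels is half the picture's height over the tangent of half this angle, whatever the lens; pixels are square), "cx", "cy" (the principal point, pixels), "k1" (the pictures are not rectified: a ray, as slopes to the right and down, at radius r is drawn at 1 + k1 r^2 times it, then the intrinsics apply), "origin" and "orientation" of the camera in the world. Camera axes: x right, y down, z forward; pixel columns grow to the right and rows downward; lengths in m; the calibration is good to about 2 mm. A picture is of the moment at which its call begins.
- ctrl.sign_off(): hands the job in; it is judged then, once.
The state is a dict: "time": time; "qpos": joint angles; "dq": joint speeds; "joint_efforts": joint torques, N m; "eef_pos": TCP position; "tcp_rot": TCP orientation; "contact_force": force on the tool from outside, world axes, zero at the start; "wrist_torque": the same for the moment, N m; "opening": opening from 0.0 (shut) to 1.0 (fully open); "finger_force": force on a finger pad.
Only numpy, scipy, OpenCV 4.12 (cv2) and the standard library are available. Lean on these libraries where they do the work, as an engineer would, in place of code of your own. Each camera call takes 0.05 s, during which the arm holds its last target. There are 200 camera calls.

### The job

Rest the wooden bar that carries the order card in the two notches of the saddle stand so that it sits level with the card upright and centred, and let go of it. Then squeeze the steel spring clip by its two handles, take it off its parking tongue, and hold it gaping astride the card's top edge, jaws reaching about 2 cm down on either side near the middle of the card and touching it nowhere, ready for an order slip to be pushed in. Finish there, still holding the clip open, and leave the jar, timer and ramekin where they stand.

Things in the scene. Friction and masses are not known exactly. Their poses are not given: they have to be found in the camera images.
- card_bar: Loose, about 0.2 kg: wooden bar 190 mm long (y), 22 wide (x), 22 high, with a stiff white card upright along its middle: 8 mm thick (x), 90 wide (y), rising 70 above the bar, 92 in all. Origin: centre of the bar's underside; z up. Starts standing upright on the worktop right of the scale. Best pinched from above by the card's faces at mid width.
- card_top (a point): Middle of the card's top edge, 92 mm above card_bar's origin; axes as card_bar (x across the 8 mm thickness, y along the edge, z up).
- saddle_stand: Fixed, place and yaw vary: wooden base 70 x 176 x 10 mm with two notched posts 18 mm thick at y = +64 and -64. Notches open upward, 26 mm wide (x) at the floor, 35 mm above the worktop; walls upright to 45, then flaring to about 46 wide at 61. Origin: centre of the underside; the bar belongs along its y axis, either way round.
- seat (a point): Middle between the two notches at the height of their floors, 35 mm above saddle_stand's origin; axes as saddle_stand. card_bar's origin comes to lie here.
- clip_stand: Fixed, place and yaw vary: wooden block 70 x 60 x 18 mm left of the scale and behind the cash box, with an upright aluminium tongue 5 mm thick (x), 22 mm wide (y), whose top is 66 mm above the worktop. The clip is parked astride this tongue. Origin: centre of the underside; axes x across the tongue, z up.
- clip: Loose steel spring clip, 90 g, 30 mm wide (y), like a bulldog clip: two mirror-image arms on a pivot along y. Origin: on the pivot, 72 mm above the worktop when parked. Handles flare up (+z) to round lips, 8 mm thick, 45 mm above it, 60 mm apart outside; jaws reach 40 mm below. Pressing the lips together along x opens the jaws. This body is the -x arm: squeezed level it leans by half of clip_arm.
- clip_arm (a joint): Opening angle of the clip's other arm, rad: 0 as parked (jaws 5 mm apart, gripping the tongue), -0.12 fully shut, 0.62 at its hard stop (tips about 29 mm apart, lips about 31 mm over the outside). Sprung shut, 0.5 N m/rad: each lip needs about 3 N to begin, 9 N at the stop.
- tip_a (a point): Inner edge of the jaw tip of the clip's -x arm, 40 mm below the pivot, mid width.
- tip_b (a point): Inner edge of the jaw tip of the clip's +x (hinged) arm, 40 mm below the pivot, mid width.
- lip_a (a point): Outermost point of the -x arm's handle lip, where a finger presses; mid width.
- lip_b (a point): Outermost point of the +x arm's handle lip, where the other finger presses; mid width.
- dial_scale: Obstacle, fixed between the two workplaces: dial scale whose round white pan, 242 mm across, tops out 202 mm above the worktop; carry things high over it. Origin: centre of the underside, under the pan's middle.
- cash_box: Obstacle, fixed: dark cash box 300 mm wide (y), 250 mm deep (x), 91 mm high, in front of the clip's stand. Origin: centre of the underside.
- cinnamon_jar: Bystander: spice jar with dark cap, 41 mm across, 105 mm tall. Origin: centre of the underside.
- timer: Bystander: red and white kitchen timer, 64 mm across, 57 mm tall. Origin: centre of the underside.
- ramekin: Bystander: white ramekin, 70 mm across, 37 mm tall. Origin: centre of the underside.

How it is judged:
On the way, in this order (a step that is already met when the one before it is completed fails the run):
1. the bar rests level in both notches, card upright, and is let go (z of card_bar in the frame of seat between -0.004 and 0.004 m and x of card_bar in the frame of seat between -0.006 and 0.006 m and y of card_bar in the frame of seat between -0.02 and 0.02 m and angle between card_bar's own z axis and vertical below 0.08 rad and angle between the y axis of card_bar and the y axis of seat, either way round below 0.08 rad and contact force between the fingers and card_bar below 0.2 N), for 0.3 s.
2. the clip is squeezed open in the gripper and lifted off its tongue (value of joint clip_arm above 0.33 rad and z of clip in the frame of clip_stand above 0.11 m and contact force between the fingers and clip above 2 N), for 0.2 s.
At the end, for the whole second after the job is handed in: Bar in both notches (4 mm in height, 6 across, 20 lengthwise, 0.08 rad). Clip still, held open in the gripper (clip_arm over 0.33), astride the card: a tip each side, 8 mm or more below the top edge, within 35 mm of its middle, 2.5 mm clear of the faces; clip touches no bar, card or stand (z of card_bar in the frame of seat between -0.004 and 0.004 m and x of card_bar in the frame of seat between -0.006 and 0.006 m and y of card_bar in the frame of seat between -0.02 and 0.02 m and angle between card_bar's own z axis and vertical below 0.08 rad and angle between the y axis of card_bar and the y axis of seat, either way round below 0.08 rad and value of joint clip_arm above 0.33 rad and ((x of tip_a in the frame of card_top below -0.0065 m and x of tip_b in the frame of card_top above 0.0065 m) or (x of tip_b in the frame of card_top below -0.0065 m and x of tip_a in the frame of card_top above 0.0065 m)) and z of each of tip_a, tip_b in the frame of card_top below -0.008 m and y of tip_a in the frame of card_top between -0.035 and 0.035 m and y of tip_b in the frame of card_top between -0.035 and 0.035 m and contact force between the fingers and clip above 2 N and contact force between each of clip, the fingers and card_bar below 0.3 N and contact force between clip and saddle_stand below 0.3 N and linear speed of each of clip, card_bar below 0.02 m/s); the arm keeps its last pose, push and grip.
It fails at once if a bystander is pushed more than 3 cm or tipped over (distance of any of cinnamon_jar, timer, ramekin from where it was at the start of the episode above 0.03 m or angle between any of cinnamon_jar, timer, ramekin's own z axis and vertical above 0.5 rad).
It also fails if it takes over 58 s, if anything falls off the work surface, if the arm or the gripper's body presses on something with over 40 N, if the wrist force passes 120 N, or if a joint passes its speed limit or range.

## Working session

There is one attempt and no reset: what is moved stays moved. The work goes in short steps, Python scripts to look and compute and a shell command to move; the robot and the scene stay as the last step left them, time stands still between calls to the robot, and variables do not carry over. Pictures are saved under pics/ and viewed, at most 13 in all, crops included, and the job is handed in when it is done.

```bash
ls; mkdir -p pics
cat > h.py <<'E'
import numpy as np, cv2
from scipy.spatial.transform import Rotation as R
from plant import get_state, read_camera, ctrl
def f(c): return c['frame'].shape[0]/2/np.tan(np.radians(c['vfov'])/2)
def rays(c,uv):
    F=f(c); K=np.array([[F,0,c['cx']],[0,F,c['cy']],[0,0,1.]])
    uv=np.asarray(uv,float).reshape(-1,1,2)
    n=cv2.undistortPoints(uv,K,np.array([c['k1'],0,0,0.]))[:,0]
    return np.c_[n,np.ones(len(n))]
def world(c,uv,d): # depth
    return R.from_quat(c['orientation']).apply(rays(c,uv)*np.asarray(d).reshape(-1,1))+c['origin']
def onplane(c,uv,z):
    v=R.from_quat(c['orientation']).apply(rays(c,uv)); o=np.array(c['origin'])
    return o+v*((z-o[2])/v[:,2])[:,None]
def cloud(c):
    h,w=c['range_z'].shape; v,u=np.mgrid[:h,:w]; 
    P=world(c,np.c_[u.ravel(),v.ravel()],c['range_z'].ravel()).reshape(h,w,3); P[c['range_z']<=0]=np.nan
    return P
E
python3 - <<'E'
from h import *
s=get_state();print({k:np.round(v,3) for k,v in s.items()})
a=[]
for n in('scene','top'):
    c=read_camera(n);print(n,c['vfov'],c['cx'],c['cy'],c['k1'],np.round(c['origin'],3),np.round(c['orientation'],3))
    cv2.imwrite(f'pics/{n}0.png',c['frame'])
    np.save(f'{n}0.npy',c,allow_pickle=True)
E
```

```text
pics
{'time': np.float64(0.0), 'qpos': array([-1.265,  0.287,  1.578, -0.   ,  1.279, -0.15 ]), 'dq': array([ 0.   , -0.   ,  0.   ,  0.001,  0.   ,  0.   ]), 'joint_efforts': array([ 1.0000e-03, -4.0598e+01, -2.9262e+01, -0.0000e+00,  6.0000e-03,
       -0.0000e+00]), 'eef_pos': array([ 0.297, -0.605,  0.205]), 'tcp_rot': array([ 0.974,  0.226, -0.   , -0.001]), 'contact_force': array([ 0.121,  0.929, -0.343]), 'wrist_torque': array([-0.001, -0.008,  0.035]), 'finger_force': np.float64(0.0), 'opening': np.float64(1.001)}
scene 43.47528189253126 250.83763074010488 195.33794875584965 -0.17957716601166332 [-0.147  1.121  1.018] [-0.219  0.854 -0.457  0.119]
top 55.63408079072554 253.74781973054735 192.3984323264226 -0.052555265874868966 [ 0.411 -0.114  1.314] [ 0.713 -0.7    0.029 -0.025]
```

View pics/top0.png

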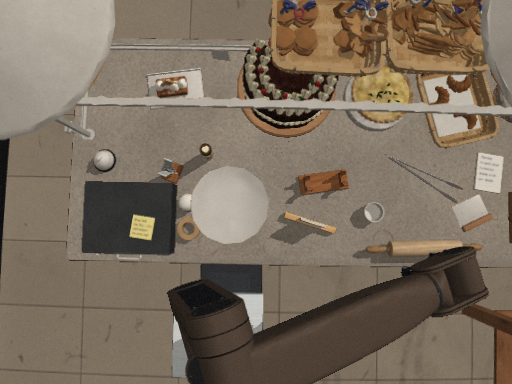

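View pics/scene0.png

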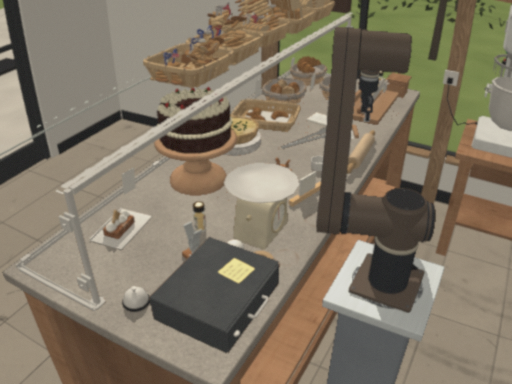

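The top view shows the card bar near (310,223), the saddle near (323,182), the clip stand near (172,170), the jar at (205,150) and the ramekin at (374,211). The pan is centred near (230,205), and a guard rail runs along row 103. The scene view shows the clip behind the cash box near (195,237).

Run:
```python
from h import *
c=np.load('top0.npy',allow_pickle=True).item(); P=cloud(c)
for n,u,v in [('pan',230,205),('jar',205,150),('ramekin',374,211),('timer?',185,202),('bell',104,160),('box',120,215),('rail',220,104),('table',280,160),('card',310,223)]:
    print(n,np.round(P[v,u],3), np.round(P[v-2:v+3,u-2:u+3,2].ravel()[[0,4,12,20,24]],3))
def blob(n,u0,u1,v0,v1,zl,zh):
    Q=P[v0:v1,u0:u1].reshape(-1,3); m=(Q[:,2]>zl)&(Q[:,2]<zh); Q=Q[m]
    if len(Q)<3: print(n,'few',len(Q));return
    r=cv2.minAreaRect((Q[:,:2]*1000).astype(np.float32)); print(n,len(Q),np.round(r[0],1),np.round(r[1],1),round(r[2],1),'zmed',np.round(np.percentile(Q[:,2],[5,50,95]),4))
blob('card',280,340,205,240,.05,.12)
blob('bar',280,340,205,240,.012,.03)
blob('posts',292,355,162,200,.05,.07)
blob('stand all',292,355,162,200,.006,.09)
blob('clipstand',155,190,150,190,.012,.03)
blob('clip',155,192,150,185,.05,.15)
big=lambda n:cv2.imwrite(n,np.hstack([cv2.resize(c['frame'][150:245,280:360],None,fx=5,fy=5,interpolation=2),cv2.resize(c['frame'][140:235,150:220],None,fx=5,fy=5,interpolation=2)]))
big('pics/topcrop.png')
```

```text
pan [ 0.456 -0.047  0.186] [0.187 0.188 0.186 0.186 0.184]
jar [0.644 0.047 0.1  ] [0.104 0.107 0.1   0.106 0.105]
ramekin [ 0.452 -0.558  0.005] [0.003 0.002 0.005 0.004 0.004]
timer? [0.469 0.117 0.054] [0.06  0.052 0.054 0.058 0.057]
bell [0.613 0.414 0.042] [0.044 0.035 0.042 0.044 0.033]
box [0.419 0.33  0.09 ] [0.088   nan 0.09  0.088 0.089]
rail [ 0.709 -0.027  0.394] [0.41  0.409 0.394 0.387 0.387]
table [ 0.632 -0.214 -0.001] [-0.002 -0.003 -0.001    nan -0.004]
card [ 0.405 -0.313  0.079] [0.092 0.078 0.079 0.02  0.02 ]
card 83 [ 406.8 -320. ] [89.   9.2] 73.4 zmed [0.0609 0.0901 0.0941]
bar 241 [ 406.3 -321.5] [189.9  22.1] 73.3 zmed [0.0165 0.0203 0.0249]
posts 98 [ 555.2 -371.7] [ 60.7 147.3] 8.8 zmed [0.0513 0.0584 0.0638]
stand all 826 [ 556.6 -378.8] [ 87.3 196.3] 15.4 zmed [0.0065 0.0105 0.059 ]
clipstand 171 [567.7 178.6] [57.7 91.9] 76.7 zmed [0.0126 0.0162 0.0218]
clip 191 [567.8 183.8] [53.2 88.6] 84.5 zmed [0.0679 0.0904 0.1202]
```

View pics/topcrop.png

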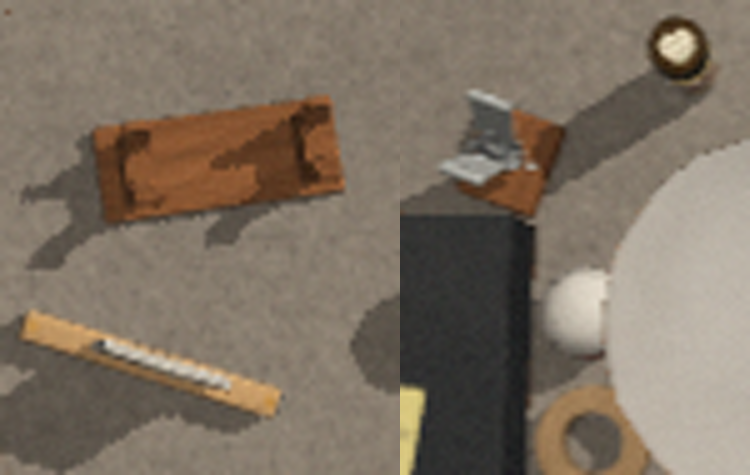

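```bash
cat >> h.py <<'E'
def plan(xyz,yang):
    """target TCP (m), tool-y direction angle in world (deg); prints tool shift mm & turn"""
    s=get_state(); r=R.from_quat(s['tcp_rot']).as_matrix()
    d=r.T@(np.array(xyz)-s['eef_pos'])*1000
    cur=np.degrees(np.arctan2(r[1,1],r[0,1])); t=-((yang-cur+90)%180-90)
    print('shift',np.round(d,1),'turn',round(t,1),'cur yang',round(cur,1),'tilt',np.round(r[:,2],3),'q6',round(s['qpos'][5],2))
E
python3 - <<'E'
from h import *
plan((.407,-.320,.205),-16.7)
E
python3 -m crank '[[[224,-208,0],-47,0],[[224,-208,0],-47,0],[[224,-208,0],-47,0],[[224,-208,0],-47,0],[[224,-208,0],-47,0],[[224,-208,0],-47,0],[[224,-208,0],-47,0],[[224,-208,0],-47,0],[[224,-208,0],-47,0],[[224,-208,0],-47,0]]'
python3 - <<'E'
from h import *
c=read_camera('wrist');np.save('w1.npy',c,allow_pickle=True);print(c['vfov'],np.round(c['origin'],3),np.round(c['orientation'],3))
t=read_camera('top');np.save('top1.npy',t,allow_pickle=True)
cv2.imwrite('pics/w1.png',c['frame'])
plan((.407,-.320,.205),-16.7)
E
```

```text
shift [ 224.4 -207.9    0.9] turn -47.2 cur yang -63.9 tilt [-0.001  0.002 -1.   ] q6 -0.15
time: 1.1
eef_pos: [0.4062, -0.3221, 0.2065]
tcp_rot: [0.804, 0.595, -0.0, -0.0]
contact_force: [-0.3, 0.1, -0.3]
opening: 1.0
finger_force: 0.0
69.85663596349498 [ 0.431 -0.243  0.374] [ 0.976 -0.146 -0.024  0.162]
shift [2.1 0.2 1.4] turn -0.3 cur yang -17.0 tilt [-0.  0. -1.] q6 -0.57
```

View pics/w1.png

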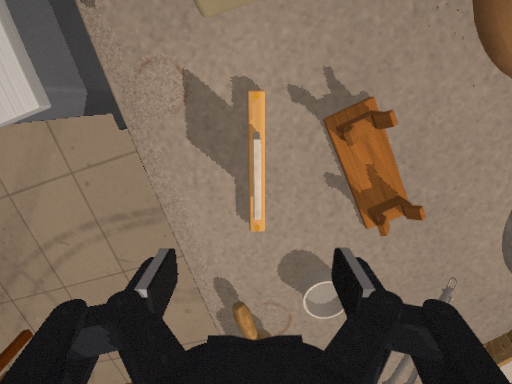

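The wrist view shows the bar from (257,92) to (257,230), centred between the fingers. The saddle runs from (348,115) to (397,215), with its notched posts visible.

Run:
```python
from h import *
def rect(Q): 
    r=cv2.minAreaRect((Q[:,:2]*1000).astype(np.float32)); return np.round(r[0],1),np.round(r[1],1),round(r[2],1)
for n in ('w1','top1'):
    c=np.load(n+'.npy',allow_pickle=True).item(); P=cloud(c)
    hsv=cv2.cvtColor(c['frame'],cv2.COLOR_BGR2HSV)
    near=lambda x,y,r:np.hypot(P[...,0]-x,P[...,1]-y)<r
    m=near(.407,-.32,.11)&(P[...,2]>.01); m&=(hsv[...,1]>90)
    v,u=np.nonzero(m);print(n,'bar',m.sum(),rect(onplane(c,np.c_[u,v],.022)))
    m=near(.407,-.32,.06)&(P[...,2]>.085);v,u=np.nonzero(m);print(' cardtop',m.sum(),rect(onplane(c,np.c_[u,v],.092)),np.nanmean(P[m],0).round(4))
    S=near(.556,-.372,.13)
    m=S&(hsv[...,1]>110)&(P[...,2]>.004)&(P[...,2]<.02)
    m=cv2.morphologyEx(m.astype(np.uint8),cv2.MORPH_OPEN,np.ones((3,3)))>0
    v,u=np.nonzero(m);print(' base',m.sum(),rect(onplane(c,np.c_[u,v],.010)))
    m=S&(hsv[...,1]>70)&(P[...,2]>.045)&(P[...,2]<.075)
    print(' posts',m.sum(),rect(P[m]),P[m][:,2].max().round(3))
    k,l=cv2.connectedComponents((S&(P[...,2]>.052)&(P[...,2]<.075)).astype(np.uint8))
    for i in range(1,k):
        if (l==i).sum()>8: print('   prong',(l==i).sum(),P[l==i].mean(0).round(4))
```

```text
w1 bar 3346 (array([ 353.3, -485.3]), array([ 534.7, 1014.6]), 73.0)
 cardtop 23597 (array([ 366.6, -456.2]), array([373.9, 685.3]), 73.0) [ 0.4092 -0.3121  0.2973]
 base 4833 (array([ 556.3, -369.9]), array([ 70.2, 174.6]), 8.9)
 posts 1051 (array([ 557.9, -370.7]), array([ 62.1, 146. ]), 9.0) 0.065
   prong 261 [ 0.5691 -0.3038  0.0591]
   prong 195 [ 0.5236 -0.3107  0.0601]
   prong 195 [ 0.5892 -0.4296  0.0591]
   prong 163 [ 0.5436 -0.4358  0.0596]
top1 bar 307 (array([ 398.7, -376.5]), array([282.9, 200.5]), 43.1)
 cardtop 1881 (array([ 391.1, -401.8]), array([201.1, 158.6]), 39.6) [ 0.4013 -0.3152  0.4946]
 base 619 (array([ 552.4, -357. ]), array([ 68.3, 146.4]), 8.2)
 posts 112 (array([ 555.4, -371.5]), array([ 61.1, 146.7]), 8.8) 0.068
   prong 22 [ 0.5877 -0.4308  0.0586]
   prong 21 [ 0.5686 -0.305   0.0594]
   prong 22 [ 0.5417 -0.4383  0.0591]
   prong 18 [ 0.5209 -0.3109  0.06  ]
```

Run:
```python
from h import *
def rect(Q): 
    r=cv2.minAreaRect((Q[:,:2]*1000).astype(np.float32)); return np.round(r[0],1),np.round(r[1],1),round(r[2],1)
c=np.load('w1.npy',allow_pickle=True).item(); P=cloud(c)
hsv=cv2.cvtColor(c['frame'],cv2.COLOR_BGR2HSV);near=lambda x,y,r:np.hypot(P[...,0]-x,P[...,1]-y)<r
m=near(.407,-.32,.11)&(P[...,2]>.012)&(P[...,2]<.035)&(hsv[...,1]>90)
v,u=np.nonzero(m);print('bar',m.sum(),rect(onplane(c,np.c_[u,v],.022)))
m=near(.407,-.32,.06)&(P[...,2]>.083)&(P[...,2]<.1);v,u=np.nonzero(m);print(' cardtop',m.sum(),rect(onplane(c,np.c_[u,v],.092)),P[m].mean(0).round(4))
plan((.407,-.320,.046),-16.9)
```

```text
bar 1662 (array([ 409. , -321.1]), array([188.2,  21.1]), 73.6)
 cardtop 628 (array([ 409.2, -320.6]), array([89.6,  7.8]), 73.4) [ 0.4101 -0.3186  0.0917]
shift [  2.1   0.3 160.4] turn -0.1 cur yang -17.0 tilt [-0.  0. -1.] q6 -0.57
```

```bash
python3 -m crank '[[[2,2,50],-0.5,0],[[2,2,100],-0.5,0],[[2,2,140],-0.5,0],[[2,2,160],-0.5,0],[[2,2,160],-0.5,0],[[2,2,160],-0.5,255],[[2,2,160],-0.5,255],[[2,2,160],-0.5,255],[[2,2,160],-0.5,255],[[2,2,160],-0.5,255]]' 35
python3 -m crank '[[[0,0,0],0,255],[[0,0,0],0,255],[[0,0,0],0,255],[[0,0,0],0,255],[[0,0,0],0,255]]'
```

```text
time: 2.2
eef_pos: [0.4096, -0.3198, 0.0476]
tcp_rot: [0.801, 0.599, 0.0, 0.001]
contact_force: [0.6, 0.1, 0.2]
opening: 0.145
finger_force: 0.0
time: 2.7
eef_pos: [0.4097, -0.3198, 0.0475]
tcp_rot: [0.801, 0.599, 0.0, 0.001]
contact_force: [-0.9, 1.0, 6.0]
opening: 0.082
finger_force: 35.9
```

```bash
python3 -m crank '[[[0,0,-30],0,255],[[0,0,-70],0,255],[[0,0,-90],0,255],[[0,0,-90],0,255]]'
python3 - <<'E'
from h import *
plan((.5562,-.369,.1375),8.9)
E
```

```text
time: 3.1
eef_pos: [0.4105, -0.3208, 0.1394]
tcp_rot: [0.801, 0.599, 0.0, 0.003]
contact_force: [0.2, -0.8, -1.5]
opening: 0.087
finger_force: 34.9
shift [ -5.1 153.3   2.7] turn -25.3 cur yang -16.4 tilt [ 0.004 -0.005 -1.   ] q6 -0.57
```

```bash
python3 -m crank '[[[-1,40,0],-7,255],[[-2,80,0],-14,255],[[-4,120,0],-21,255],[[-5,145,0],-25.3,255],[[-5,153,0],-25.3,255],[[-5,153,0],-25.3,255],[[-5,153,0],-25.3,255]]'
python3 - <<'E'
from h import *
def rect(Q): 
    r=cv2.minAreaRect((Q[:,:2]*1000).astype(np.float32)); return np.round(r[0],1),np.round(r[1],1),round(r[2],1)
c=read_camera('wrist');P=cloud(c);cv2.imwrite('pics/w2.png',c['frame'])
hsv=cv2.cvtColor(c['frame'],cv2.COLOR_BGR2HSV);near=lambda x,y,r:np.hypot(P[...,0]-x,P[...,1]-y)<r
m=near(.556,-.37,.12)&(P[...,2]>.085)&(P[...,2]<.14)&(hsv[...,1]>90);print('bar',m.sum(),rect(P[m]),np.percentile(P[m][:,2],[5,50,95]).round(4))
Q=P[m];a=np.linalg.lstsq(np.c_[Q,np.ones(len(Q))][:,[0,1,3]],Q[:,2],rcond=None)[0];print('slopes',a.round(3))
m=near(.556,-.37,.12)&(P[...,2]>.004)&(P[...,2]<.02)&(hsv[...,1]>100);v,u=np.nonzero(m);print('base',rect(onplane(c,np.c_[u,v],.01)))
plan((.5562,-.369,.0825),8.9)
E
```

```text
time: 3.8
eef_pos: [0.553, -0.3663, 0.1345]
tcp_rot: [0.65, 0.76, -0.0, -0.002]
contact_force: [-0.3, -0.2, -2.7]
opening: 0.088
finger_force: 34.9
bar 3358 (array([ 553.3, -367.3]), array([ 22.2, 187.2]), 8.9) [0.1073 0.109  0.1103]
slopes [-0.005  0.006  0.113]
base (array([ 557.3, -367.5]), array([ 69.5, 168.5]), 8.9)
shift [-3.1  2.9 52.7] turn -0.0 cur yang 8.9 tilt [-0.002  0.002 -1.   ] q6 -0.89
```

View pics/w2.png

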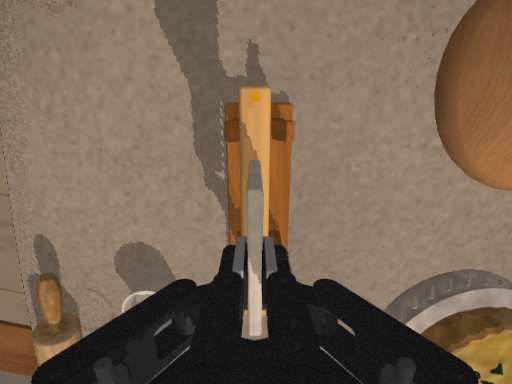

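The bar hangs level above the saddle. Bar axis is at about u=255 and saddle axis at about u=260, consistent with a 3 mm correction.

```bash
python3 -m crank '[[[-3,3,0],0,255],[[-3,3,10],0,255],[[-3,3,25],0,255],[[-3,3,35],0,255],[[-3,3,42],0,255],[[-3,3,47],0,255],[[-3,3,50],0,255],[[-3,3,50],0,255],[[-3,3,50],0,255]]'
```

```text
time: 4.75
eef_pos: [0.5579, -0.3699, 0.0868]
tcp_rot: [0.65, 0.76, -0.0, -0.0]
contact_force: [-0.8, -0.0, -2.8]
opening: 0.087
finger_force: 34.8
```

```bash
python3 -m crank '[[[0,-1.5,1],0,255],[[0,-1.5,2],0,255],[[0,-1.5,3],0,255],[[0,-1.5,4],0,255],[[0,-1.5,4],0,255],[[0,-1.5,4],0,255]]'
```

```text
time: 5.35
eef_pos: [0.5569, -0.3702, 0.0828]
tcp_rot: [0.65, 0.76, 0.0, 0.0]
contact_force: [1.1, -0.6, -2.2]
opening: 0.088
finger_force: 34.9
```

Still −2.2 N, so the bar's weight is still carried and it is about at the floor. I'll open slowly.

```bash
python3 -m crank '[[[0,0,1],0,255],[[0,0,1],0,255],[[0,0,1],0,200],[[0,0,1],0,150],[[0,0,1],0,0],[[0,0,1],0,0],[[0,0,1],0,0],[[0,0,1],0,0],[[0,0,1],0,0]]'
python3 -m crank '[[[0,0,-40],0,0],[[0,0,-90],0,0],[[0,0,-140],0,0],[[0,0,-180],0,0],[[0,0,-180],0,0],[[0,0,-180],0,0]]'
python3 - <<'E'
from h import *
def rect(Q): 
    r=cv2.minAreaRect((Q[:,:2]*1000).astype(np.float32)); return np.round(r[0],1),np.round(r[1],1),round(r[2],1)
c=read_camera('wrist');P=cloud(c);cv2.imwrite('pics/w3.png',c['frame'])
hsv=cv2.cvtColor(c['frame'],cv2.COLOR_BGR2HSV);near=lambda x,y,r:np.hypot(P[...,0]-x,P[...,1]-y)<r
m=near(.556,-.37,.12)&(P[...,2]>.05)&(P[...,2]<.064)&(hsv[...,1]>90)&(hsv[...,2]>150);print('bar',m.sum(),rect(P[m]),np.percentile(P[m][:,2],[5,50,95]).round(4))
m=near(.556,-.37,.08)&(P[...,2]>.12)&(P[...,2]<.14);v,u=np.nonzero(m);print('card',m.sum(),rect(onplane(c,np.c_[u,v],.127)),P[m].mean(0).round(4))
print(get_state()['eef_pos'])
E
```

```text
time: 6.25
eef_pos: [0.5565, -0.3701, 0.0816]
tcp_rot: [0.65, 0.76, -0.0, -0.0]
contact_force: [-0.3, -0.2, -0.6]
opening: 1.002
finger_force: 0.0
time: 6.85
eef_pos: [0.557, -0.3704, 0.2635]
tcp_rot: [0.65, 0.76, -0.0, 0.002]
contact_force: [0.1, 0.7, -0.6]
opening: 1.001
finger_force: 0.0
bar 1121 (array([ 562. , -372.2]), array([ 53.6, 187.3]), 8.1) [0.0554 0.057  0.0591]
card 524 (array([ 557.1, -371.6]), array([ 7.1, 90.1]), 9.1) [ 0.5569 -0.3694  0.127 ]
[ 0.55622066 -0.36977723  0.26092278]
```

View pics/w3.png

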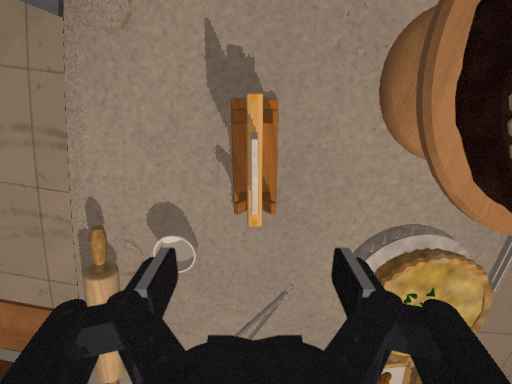

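The card stands upright in the notches (card top from (254,137) to (254,215), bar top at z 0.057, yaw 9°). Next, the clip.

Run:
```python
from h import *
plan((.568,.18,.27),0)
```

```text
shift [541.3  96.8  -8.7] turn 8.9 cur yang 8.9 tilt [-0.001  0.001 -1.   ] q6 -0.89
```

```bash
python3 -m crank '[[[49,9,-10],2,0],[[98,18,-10],4,0],[[147,27,-10],8,0],[[195,35,-10],9,0],[[244,44,-10],9,0],[[292,52,-10],9,0],[[340,61,-10],9,0],[[388,70,-10],9,0],[[436,79,-10],9,0],[[484,88,-10],9,0]]'
python3 -m crank '[[[35,6,0],0,0],[[57,9,0],0,0],[[57,9,0],0,0],[[57,9,0],0,0]]'
python3 - <<'E'
from h import *
c=read_camera('wrist');np.save('w4.npy',c,allow_pickle=True);cv2.imwrite('pics/w4.png',c['frame'])
E
```

```text
time: 7.9
eef_pos: [0.5669, 0.1236, 0.2685]
tcp_rot: [0.708, 0.707, -0.002, -0.002]
contact_force: [0.5, -0.1, 0.0]
opening: 1.003
finger_force: 0.0
time: 8.3
eef_pos: [0.5765, 0.1787, 0.269]
tcp_rot: [0.707, 0.707, -0.002, -0.001]
contact_force: [-0.4, -0.2, -0.2]
opening: 1.002
finger_force: 0.0
```

View pics/w4.png

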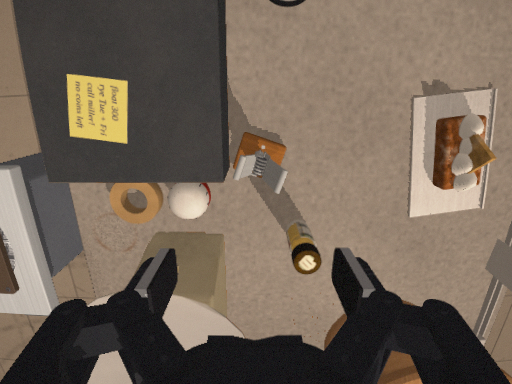

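The wrist view shows the clip at (262,170): its lips near (245,167) and (275,178), with the brown stand behind at (262,150). The jar (305,260) and timer (190,200) are well clear.

Run:
```python
from h import *
c=np.load('w4.npy',allow_pickle=True).item();P=cloud(c)
def rect(Q): 
    r=cv2.minAreaRect((Q[:,:2]*1000).astype(np.float32)); return np.round(r[0],1),np.round(r[1],1),round(r[2],1)
hsv=cv2.cvtColor(c['frame'],cv2.COLOR_BGR2HSV);near=lambda x,y,r:np.hypot(P[...,0]-x,P[...,1]-y)<r
S=near(.57,.18,.07)
for lo in(.095,.105,.11):
    m=S&(P[...,2]>lo)&(P[...,2]<.13)&(hsv[...,1]<70)
    k,l=cv2.connectedComponents(m.astype(np.uint8))
    for i in range(1,k):
        if (l==i).sum()>8:
            Q=P[l==i];v,u=np.nonzero(l==i);print(lo,len(Q),Q.mean(0).round(4),'zmax',Q[:,2].max().round(4),rect(Q),'pl',rect(onplane(c,np.c_[u,v],.113)))
m=near(.57,.19,.075)&(P[...,2]>.06)&(P[...,2]<.12);print('all clip',m.sum(),rect(P[m]))
m=near(.57,.19,.075)&(P[...,2]>.01)&(P[...,2]<.03)&(hsv[...,1]>100);v,u=np.nonzero(m);print('block',m.sum(),rect(onplane(c,np.c_[u,v],.018)))
for n,x,y,r in[('jar',.644,.047,.04)]:
    m=near(x,y,r)&(P[...,2]>.095);print(n,P[m].mean(0).round(3))
plan((.57,.18,.20),-20)
```

```text
0.095 281 [0.561  0.186  0.1132] zmax 0.1226 (array([561.4, 185.1]), array([30.2, 14.5]), 70.8) pl (array([561.1, 185.6]), array([34.8, 13.6]), 70.8)
0.095 344 [0.604  0.1713 0.1117] zmax 0.1227 (array([604.3, 170.9]), array([29.6, 14.4]), 69.6) pl (array([603.4, 170.9]), array([33.9, 18. ]), 70.7)
0.105 209 [0.5592 0.1866 0.1177] zmax 0.1226 (array([559.3, 185.8]), array([30.2, 10.2]), 70.8) pl (array([559. , 185.1]), array([32.5,  9.9]), 70.8)
0.105 245 [0.6058 0.1708 0.1163] zmax 0.1227 (array([606.1, 170.3]), array([29.6, 10.7]), 69.5) pl (array([605.7, 169.7]), array([33.2, 12.8]), 70.7)
0.11 171 [0.5583 0.1868 0.12  ] zmax 0.1226 (array([558.5, 186.1]), array([30.2,  8.5]), 70.8) pl (array([558.1, 185. ]), array([31.7,  8.4]), 70.8)
0.11 193 [0.6066 0.1705 0.1187] zmax 0.1227 (array([607.2, 169.9]), array([29.7,  8.5]), 70.5) pl (array([606.9, 168.5]), array([31.7,  9.8]), 70.7)
all clip 3017 (array([545.7, 183. ]), array([ 92.4, 123.4]), 47.5)
block 857 (array([582.9, 178.8]), array([59.9, 69.4]), 71.1)
jar [0.649 0.051 0.104]
shift [ 2.  -6.5 69.6] turn 19.9 cur yang -0.1 tilt [-0.003 -0.001 -1.   ] q6 0.13
```

```bash
python3 -m crank '[[[-1,6,20],8,0],[[-1,6,50],16,0],[[-1,6,90],19,0],[[-1,6,110],19,0],[[-1,6,110],19,0],[[-1,6,110],19,0]]'
python3 - <<'E'
from h import *
c=read_camera('wrist');cv2.imwrite('pics/w5.png',c['frame'])
P=cloud(c);hsv=cv2.cvtColor(c['frame'],cv2.COLOR_BGR2HSV);near=lambda x,y,r:np.hypot(P[...,0]-x,P[...,1]-y)<r
m=near(.583,.178,.045)&(P[...,2]>.112)&(P[...,2]<.13)&(hsv[...,1]<70)
k,l=cv2.connectedComponents(m.astype(np.uint8))
for i in range(1,k):
    if (l==i).sum()>20: print((l==i).sum(),P[l==i].mean(0).round(4))
plan((.5828,.178,.095),-19.2)
E
```

```text
time: 8.95
eef_pos: [0.5837, 0.1766, 0.1617]
tcp_rot: [0.815, 0.58, -0.0, -0.0]
contact_force: [1.2, -0.6, 1.4]
opening: 1.004
finger_force: 0.0
355 [0.5589 0.1874 0.1198]
353 [0.6073 0.1708 0.1199]
shift [ 0.4 -2.1 68.1] turn 0.0 cur yang -19.2 tilt [ 0.002  0.    -1.   ] q6 0.46
```

View pics/w5.png

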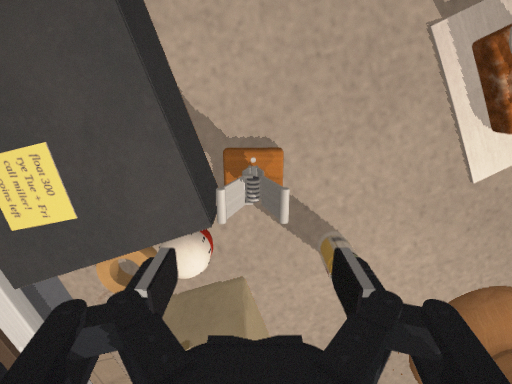

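The clip is centred between the fingers, with lips at (222,205) and (285,205).

```bash
python3 -m crank '[[[1.5,-2,20],0,0],[[1.5,-2,45],0,0],[[1.5,-2,60],0,0],[[1.5,-2,65],0,0],[[1.5,-2,65],0,0],[[1.5,-2,65],0,30],[[1.5,-2,65],0,60],[[1.5,-2,65],0,70]]' 30
```

```text
time: 9.8
eef_pos: [0.5829, 0.1799, 0.0978]
tcp_rot: [0.815, 0.58, 0.001, 0.0]
contact_force: [-0.4, 0.8, -0.0]
opening: 0.726
finger_force: 0.0
```

```bash
python3 -m crank '[[[0,0,0],0,70],[[0,0,0],0,70],[[0,0,0],0,75],[[0,0,0],0,80],[[0,0,0],0,80]]'
```

```text
time: 10.3
eef_pos: [0.5821, 0.1798, 0.0966]
tcp_rot: [0.815, 0.58, -0.0, -0.0]
contact_force: [-0.1, 0.1, 0.7]
opening: 0.691
finger_force: 0.0
```

```bash
python3 -m crank '[[[0,0,0],0,90],[[0,0,-1],0,100],[[0,0,-2],0,110],[[0,0,-3],0,120],[[0,0,-3],0,120]]'
python3 - <<'E'
from h import *
print(get_state()['finger_force'])
E
```

```text
time: 10.8
eef_pos: [0.5823, 0.1798, 0.0999]
tcp_rot: [0.815, 0.58, 0.0, 0.0]
contact_force: [0.3, 0.2, 0.3]
opening: 0.526
finger_force: 0.0
0.0
```

Run:
```python
from h import *
c=read_camera('wrist');w=c['frame'][100:340,100:420]
s=read_camera('scene');P=cloud(s)
v,u=np.unravel_index(np.nanargmin(np.linalg.norm(P-[.583,.178,.12],axis=2)),P.shape[:2]);print(u,v)
cr=s['frame'][max(0,v-30):v+30,u-40:u+40]
cv2.imwrite('pics/c6.png',np.hstack([cv2.resize(w,(400,300)),cv2.resize(cr,(400,300),interpolation=2)]))
Q=cloud(c);d=np.hypot(Q[...,0]-.583,Q[...,1]-.178)
m=(d<.045)&(Q[...,2]>.06)&(Q[...,2]<.14);k,l=cv2.connectedComponents(m.astype(np.uint8))
for i in range(1,k):
    if (l==i).sum()>40: print((l==i).sum(),Q[l==i].mean(0).round(4),Q[l==i].min(0).round(3),Q[l==i].max(0).round(3))
```

```text
189 223
4093 [0.5832 0.1812 0.1014] [0.55  0.157 0.06 ] [0.619 0.202 0.14 ]
```

View pics/c6.png

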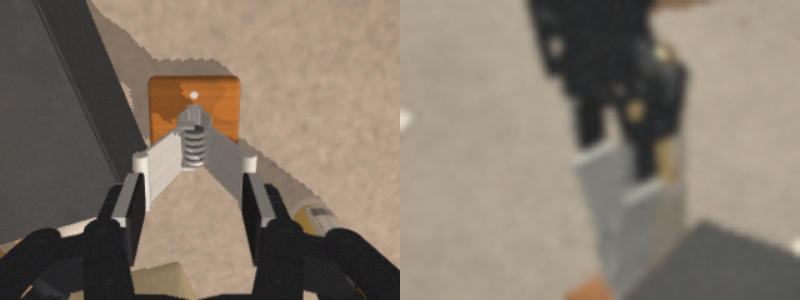

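Run:
```python
from h import *
c=read_camera('wrist');Q=cloud(c);np.save('w7.npy',c,allow_pickle=True)
s=get_state();r=R.from_quat(s['tcp_rot']).as_matrix();T=(Q-s['eef_pos'])@r*1000
g=cv2.cvtColor(c['frame'],cv2.COLOR_BGR2GRAY)
m=(np.abs(T[...,1])<50)&(np.abs(T[...,0])<40)&(Q[...,2]>.09)
for nm,k in(('dark',m&(g<60)),('light',m&(g>110))):
    for sd in(-1,1):
        q=T[k&(T[...,1]*sd>0)]
        h=np.arange(-60,11,6)
        print(nm,sd,len(q))
        for a in h:
            z=q[(q[:,2]>=a)&(q[:,2]<a+6)]
            if len(z)>5: print('  tz',a,len(z),'x',np.percentile(z[:,0],[2,98]).round(),'y',np.percentile(z[:,1],[2,98]).round())
```

```text
dark -1 11695
  tz -60 186 x [-10.  11.] y [-35. -22.]
  tz -54 176 x [-9. 11.] y [-35. -22.]
  tz -48 146 x [-9. 11.] y [-35. -22.]
  tz -42 136 x [-10.  11.] y [-35. -22.]
  tz -36 77 x [-9. 11.] y [-33. -22.]
  tz -30 8 x [-3.  3.] y [-22. -22.]
dark 1 11438
  tz -60 166 x [-8. 11.] y [23. 36.]
  tz -54 160 x [-7. 11.] y [23. 36.]
  tz -48 147 x [-8. 11.] y [23. 36.]
  tz -42 125 x [-10.  11.] y [23. 36.]
  tz -36 79 x [-10.  11.] y [23. 34.]
  tz -30 16 x [-2.  7.] y [23. 23.]
light -1 1361
  tz -60 42 x [10. 12.] y [-28. -24.]
  tz -54 43 x [10. 11.] y [-28. -24.]
  tz -48 26 x [10. 11.] y [-28. -24.]
  tz -42 39 x [10. 11.] y [-29. -25.]
  tz -36 22 x [10. 11.] y [-29. -25.]
  tz -30 9 x [-9.  6.] y [-22. -22.]
  tz -24 302 x [-15.  14.] y [-28. -21.]
  tz -18 72 x [-14.  14.] y [-28. -21.]
  tz -12 215 x [-15.  13.] y [-22. -19.]
  tz -6 210 x [-16.  13.] y [-19. -16.]
  tz 0 176 x [-16.  13.] y [-17. -14.]
  tz 6 102 x [-15.  13.] y [-14. -12.]
light 1 792
  tz -60 43 x [-11.  12.] y [23. 29.]
  tz -54 39 x [-11.  12.] y [23. 29.]
  tz -48 25 x [-1. 11.] y [24. 29.]
  tz -42 35 x [10. 11.] y [25. 29.]
  tz -36 23 x [10. 11.] y [25. 30.]
  tz -24 198 x [-14.  14.] y [23. 30.]
  tz -18 35 x [-10.  14.] y [23. 31.]
  tz -12 76 x [-16.  14.] y [21. 24.]
  tz -6 86 x [-16.  14.] y [19. 22.]
  tz 0 84 x [-15.  13.] y [16. 19.]
  tz 6 44 x [-15.  13.] y [14. 17.]
```

```bash
python3 -m crank '[[[0,0,0],0,0],[[0,0,0],0,0],[[0,0,0],0,0],[[0,0,0],0,0],[[0,0,0],0,0]]'
cat > tips.py <<'E'
from h import *
c=read_camera('wrist');Q=cloud(c)
s=get_state();r=R.from_quat(s['tcp_rot']).as_matrix();T=(Q-s['eef_pos'])@r*1000
m=(np.abs(T[...,1])<65)&(np.abs(T[...,0])<17)&(T[...,2]<8)&(T[...,2]>-70)
for sd in(-1,1):
    q=T[m&(T[...,1]*sd>0)]
    print(sd)
    for a in range(-60,8,4):
        z=q[(q[:,2]>=a)&(q[:,2]<a+4)]
        if len(z)>5: print('  tz',a,len(z),'x',np.percentile(z[:,0],[2,98]).round(),'y',np.percentile(z[:,1],[2,98]).round())
print(s['eef_pos'].round(4),s['opening'],s['finger_force'])
E
python3 tips.py
```

```text
time: 11.45
eef_pos: [0.5821, 0.1798, 0.0996]
tcp_rot: [0.815, 0.58, -0.0, -0.0]
contact_force: [0.0, 0.7, -1.0]
opening: 0.999
finger_force: 0.0
-1
  tz -60 232 x [-10.  11.] y [-55. -42.]
  tz -56 220 x [-10.  11.] y [-55. -42.]
  tz -52 194 x [-10.  11.] y [-56. -42.]
  tz -48 177 x [-10.  11.] y [-54. -42.]
  tz -44 112 x [-11.  11.] y [-49. -42.]
  tz -40 31 x [-8.  7.] y [-43. -42.]
  tz -24 398 x [-15.  13.] y [-28. -22.]
  tz -20 189 x [-15.  13.] y [-29. -21.]
  tz -16 34 x [-7. 14.] y [-27. -21.]
  tz -12 157 x [-16.  13.] y [-22. -20.]
  tz -8 143 x [-16.  13.] y [-20. -18.]
  tz -4 124 x [-16.  13.] y [-19. -16.]
  tz 0 132 x [-16.  13.] y [-17. -15.]
  tz 4 135 x [-15.  13.] y [-62. -13.]
1
  tz -60 227 x [-10.  11.] y [43. 56.]
  tz -56 216 x [-10.  11.] y [43. 56.]
  tz -52 198 x [-10.  11.] y [43. 56.]
  tz -48 181 x [-11.  11.] y [43. 55.]
  tz -44 114 x [-10.  11.] y [42. 49.]
  tz -40 32 x [-8.  8.] y [43. 43.]
  tz -24 404 x [-15.  13.] y [24. 30.]
  tz -20 180 x [-14.  14.] y [23. 31.]
  tz -16 50 x [-11.  14.] y [23. 29.]
  tz -12 145 x [-16.  14.] y [22. 24.]
  tz -8 139 x [-15.  14.] y [20. 23.]
  tz -4 140 x [-16.  13.] y [18. 21.]
  tz 0 120 x [-15.  13.] y [17. 19.]
  tz 4 122 x [-16.  13.] y [15. 18.]
[0.5822 0.1798 0.0997] 1.00074001266907 0.0
```

The wrist depth puts the fingertips about 25 mm behind the nominal TCP, so the fingers closed above the lips and pressed on nothing. I'll go lower and check the tips again.

```bash
python3 -m crank '[[[0,1,10],0,0],[[0,1,20],0,0],[[0,1,25],0,0],[[0,1,27],0,0],[[0,1,27],0,0],[[0,1,27],0,0]]'
python3 tips.py | grep -v 'tz -[56]'
```

```text
time: 12.1
eef_pos: [0.5833, 0.1795, 0.0728]
tcp_rot: [0.815, 0.58, 0.0, 0.0]
contact_force: [-0.1, 0.7, 0.6]
opening: 0.996
finger_force: 0.0
-1
  tz -48 781 x [-16.  13.] y [-53. -23.]
  tz -44 165 x [-11.  13.] y [-48. -23.]
  tz -40 229 x [-15.  13.] y [-43. -21.]
  tz -36 203 x [-15.  13.] y [-22. -20.]
  tz -32 179 x [-15.  13.] y [-21. -18.]
  tz -28 183 x [-15.  13.] y [-19. -16.]
  tz -24 151 x [-15.  13.] y [-18. -15.]
  tz -20 813 x [-15.  16.] y [-65. -13.]
  tz -16 297 x [-16.  16.] y [-57. -12.]
  tz -12 299 x [-16.  15.] y [-57. -10.]
  tz -8 540 x [-16.  15.] y [-57.  -0.]
  tz -4 360 x [-16.  15.] y [-57.  -1.]
  tz 0 183 x [-15.  16.] y [-57.  -1.]
  tz 4 146 x [-16.  16.] y [-57.  -1.]
1
  tz -48 800 x [-15.  13.] y [22. 53.]
  tz -44 175 x [-12.  14.] y [22. 49.]
  tz -40 221 x [-15.  13.] y [21. 43.]
  tz -36 199 x [-15.  13.] y [19. 22.]
  tz -32 178 x [-15.  14.] y [18. 20.]
  tz -28 171 x [-15.  13.] y [16. 19.]
  tz -24 152 x [-15.  13.] y [14. 17.]
  tz -20 153 x [-15.  13.] y [13. 15.]
  tz -16 143 x [-15.  13.] y [11. 13.]
  tz -12 130 x [-15.  14.] y [ 9. 12.]
  tz -8 323 x [-15.  13.] y [ 1. 10.]
  tz -4 147 x [-11.  13.] y [1. 9.]
  tz 0 46 x [-10.  13.] y [ 1. 10.]
  tz 4 12 x [10. 13.] y [ 1. 10.]
[0.5834 0.1795 0.073 ] 1.0042133314838593 0.0
```

```bash
python3 -m crank '[[[0,0,0],0,50],[[0,0,0],0,75],[[0,0,0],0,80],[[0,0,0],0,85],[[0,0,0],0,90],[[0,0,0],0,95],[[0,0,0],0,95]]' 30
python3 -m crank '[[[0,0,-1],0,100],[[0,0,-1],0,105],[[0,0,-1],0,105]]'
```

```text
time: 12.85
eef_pos: [0.5848, 0.1796, 0.0753]
tcp_rot: [0.815, 0.58, 0.002, 0.001]
contact_force: [-0.9, -0.5, 6.7]
opening: 0.63
finger_force: 6.8
time: 13.15
eef_pos: [0.5853, 0.1796, 0.0766]
tcp_rot: [0.815, 0.58, 0.002, 0.001]
contact_force: [-1.2, -0.9, 7.5]
opening: 0.589
finger_force: 7.5
```

```bash
python3 -m crank '[[[0,0,-2],0,110],[[0,0,-3],0,115],[[0,0,-4],0,120],[[0,0,-5],0,125],[[0,0,-5],0,125]]'
```

```text
time: 13.65
eef_pos: [0.5841, 0.1795, 0.0794]
tcp_rot: [0.815, 0.58, 0.001, 0.001]
contact_force: [2.9, -0.9, 5.9]
opening: 0.512
finger_force: 8.0
```

```bash
python3 -m crank '[[[0,0,-2],0,130],[[0,0,-3],0,135],[[0,0,-4],0,140],[[0,0,-5],0,145],[[0,0,-5],0,148],[[0,0,-5],0,148]]'
python3 - <<'E'
from h import *
c=read_camera('wrist');Q=cloud(c);s=get_state()
cv2.imwrite('pics/c8.png',cv2.resize(c['frame'][100:340,100:420],(640,480)));print(s['contact_force'],s['finger_force'])
E
```

```text
time: 14.25
eef_pos: [0.5823, 0.1795, 0.0828]
tcp_rot: [0.815, 0.58, -0.001, -0.0]
contact_force: [-0.0, -0.0, -1.3]
opening: 0.421
finger_force: 7.9
[-0.11478509 -0.12699167 -0.85564861] 7.89744034409523
```

View pics/c8.png

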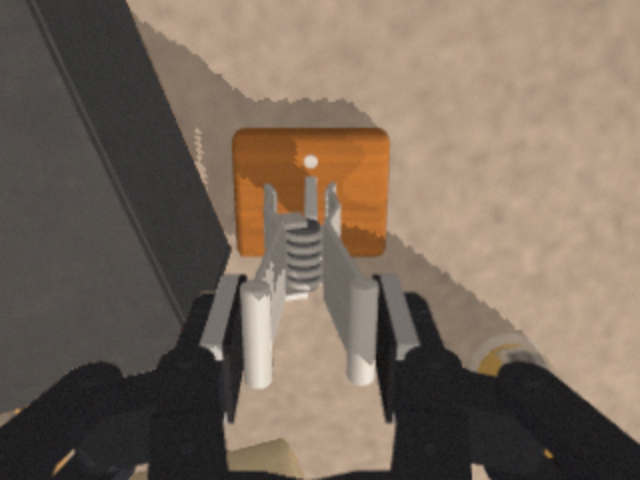

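The clip gapes around the tongue top at (310,185), both lips held between the pads at (258,330) and (360,330), and the jaws are clear. I'll squeeze to the stop and lift.

```bash
python3 -m crank '[[[0,0,0],0,160],[[0,0,0],0,170],[[0,0,0],0,255],[[0,0,0],0,255],[[0,0,-3],0,255],[[0,0,-10],0,255],[[0,0,-20],0,255],[[0,0,-35],0,255],[[0,0,-50],0,255],[[0,0,-50],0,255]]' 25
```

```text
time: 15.3
eef_pos: [0.5855, 0.1798, 0.138]
tcp_rot: [0.815, 0.58, 0.003, 0.002]
contact_force: [0.2, -0.6, -0.6]
opening: 0.332
finger_force: 25.0
```

```bash
python3 -m crank '[[[0,0,-40],0,255],[[0,0,-80],0,255],[[0,0,-120],0,255],[[0,0,-150],0,255],[[0,0,-160],0,255],[[0,0,-160],0,255],[[0,0,-160],0,255]]'
python3 - <<'E'
from h import *
plan((.5565,-.2,.29),8.9)
plan((.5565,-.370,.29),8.9)
E
```

```text
time: 16.0
eef_pos: [0.5822, 0.1793, 0.2913]
tcp_rot: [0.815, 0.58, -0.002, -0.001]
contact_force: [-0.3, 0.3, -0.6]
opening: 0.333
finger_force: 25.0
shift [-366.9   99.7    1.5] turn -28.0 cur yang -19.1 tilt [-0.003 -0.    -1.   ] q6 0.47
shift [-527.5  155.3    1.6] turn -28.0 cur yang -19.1 tilt [-0.003 -0.    -1.   ] q6 0.47
```

```bash
python3 -m crank '[[[-20,6,0],-1,255],[[-60,18,0],-4,255],[[-105,31,0],-7,255],[[-150,44,0],-10,255],[[-195,57,0],-13,255],[[-240,70,0],-16,255],[[-285,84,0],-19,255],[[-330,97,0],-22,255],[[-375,110,0],-25,255],[[-415,122,0],-28,255]]'
python3 - <<'E'
from h import *
plan((.5565,-.370,.29),8.9)
E
```

```text
time: 17.0
eef_pos: [0.5611, -0.2542, 0.2899]
tcp_rot: [0.65, 0.76, -0.0, -0.003]
contact_force: [1.5, 1.3, -0.9]
opening: 0.331
finger_force: 25.0
shift [-113.6  -22.7   -0.4] turn 0.1 cur yang 9.0 tilt [-0.005  0.003 -1.   ] q6 -0.75
```

```bash
python3 -m crank '[[[-40,-8,0],0,255],[[-80,-16,0],0,255],[[-105,-21,0],0,255],[[-113,-23,0],0,255],[[-113,-23,0],0,255],[[-113,-23,0],0,255],[[-113,-23,0],0,255]]'
cat > cl.py <<'E'
from h import *
import sys
c=read_camera('wrist');Q=cloud(c);s=get_state();r=R.from_quat(s['tcp_rot']).as_matrix();T=(Q-s['eef_pos'])@r*1000
cv2.imwrite('pics/'+sys.argv[1],cv2.resize(c['frame'][60:300,100:420],(640,480)))
hsv=cv2.cvtColor(c['frame'],cv2.COLOR_BGR2HSV)
m=(np.abs(T[...,1])<30)&(np.abs(T[...,0])<25)&(T[...,2]>-60)&(T[...,2]<70)&(hsv[...,2]>70)
for sd in(-1,1):
  for a in range(-56,70,8):
    z=T[m&(T[...,1]*sd>0)&(T[...,2]>=a)&(T[...,2]<a+8)]
    if len(z)>8: print(sd,'tz',a,len(z),'x',np.percentile(z[:,0],[2,98]).round(),'y',np.percentile(z[:,1],[2,98]).round(1))
k=(np.hypot(Q[...,0]-.557,Q[...,1]+.37)<.08)&(Q[...,2]>.121)&(Q[...,2]<.134)&(hsv[...,1]<70)
v,u=np.nonzero(k);W=onplane(c,np.c_[u,v],.127);rr=cv2.minAreaRect((W[:,:2]*1000).astype(np.float32));print('card',k.sum(),rr)
print('card in tool',((np.r_[np.array(rr[0])/1000,.127]-s['eef_pos'])@r*1000).round(1),s['eef_pos'].round(4),s['contact_force'].round(1),s['finger_force'])
plan((.557,-.371,.29),9)
E
python3 cl.py c9.png
```

```text
time: 17.7
eef_pos: [0.5578, -0.3662, 0.2933]
tcp_rot: [0.649, 0.76, 0.0, -0.0]
contact_force: [-0.5, -0.4, -1.1]
opening: 0.329
finger_force: 25.0
-1 tz -56 88 x [ 2. 12.] y [-27.6 -15.3]
-1 tz -48 747 x [-15.  13.] y [-20.  -7.]
-1 tz -40 150 x [-12.  14.] y [-20.5  -6.6]
-1 tz -32 60 x [ 9. 14.] y [-20.3  -9.1]
-1 tz -24 36 x [ 6. 13.] y [-11.1  -9. ]
-1 tz -16 37 x [ 2. 13.] y [-10.7  -8.8]
-1 tz -8 49 x [-16.  13.] y [-10.6  -8.4]
-1 tz 0 435 x [-16.  13.] y [-11.   -0.2]
-1 tz 8 177 x [-15.  13.] y [-15.6  -2.3]
-1 tz 16 101 x [-15.  13.] y [-18.1 -14.5]
-1 tz 24 15 x [10. 13.] y [-18.3 -16.2]
-1 tz 32 23 x [ 5. 13.] y [-19.1 -15.3]
-1 tz 40 63 x [-16.  13.] y [-21.8 -18.2]
1 tz -56 84 x [10. 11.] y [16.1 20.8]
1 tz -48 656 x [-15.  13.] y [ 7.8 20.5]
1 tz -40 211 x [-13.  14.] y [ 7.3 20.7]
1 tz -32 66 x [ 8. 13.] y [ 7.9 20.5]
1 tz -24 116 x [-15.  13.] y [6.8 9.2]
1 tz -16 108 x [-15.  13.] y [5.7 8.3]
1 tz -8 90 x [-16.  13.] y [4.9 6.9]
1 tz 0 183 x [-14.  13.] y [0.5 6.4]
1 tz 8 80 x [-13.  13.] y [1.6 9.2]
1 tz 16 61 x [-2. 13.] y [ 8.4 11.8]
1 tz 24 16 x [10. 13.] y [ 8.9 11. ]
1 tz 32 31 x [ 4. 13.] y [ 7.7 10.6]
1 tz 40 19 x [ 7. 13.] y [ 8.  12.1]
card 414 ((557.5560302734375, -371.4727783203125), (6.514288425445557, 89.14163970947266), 8.995301246643066)
card in tool [ -5.2  -1.1 166.6] [ 0.5579 -0.3662  0.2936] [-0.2  0.7 -1.5] 25.008773803710938
shift [-4.6 -1.6  3.6] turn 0.0 cur yang 9.0 tilt [-0.  0. -1.] q6 -0.89
```

View pics/c9.png

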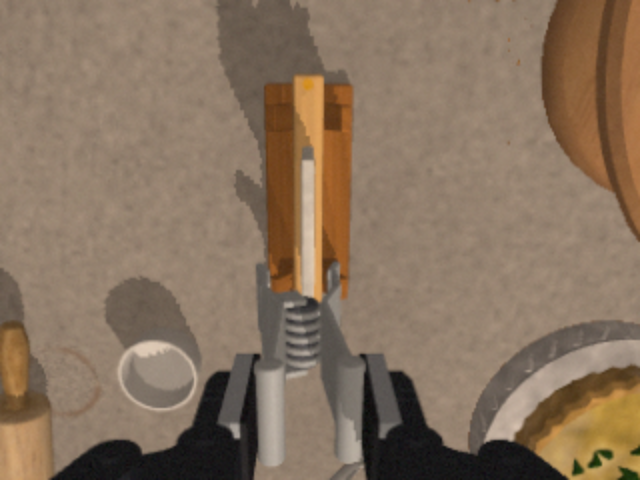

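The clip gapes with its jaws at (265,290) and (333,285), leaning slightly to the left. The card axis is at about u=308, so a 3 mm sideways shift centres it.

```bash
python3 -m crank '[[[-5,3,0],0,255],[[-5,3,25],0,255],[[-5,3,55],0,255],[[-5,3,80],0,255],[[-5,3,95],0,255],[[-5,3,100],0,255],[[-5,3,100],0,255],[[-5,3,100],0,255]]'
sed -i "s/range(-56,70,8)/range(8,60,8)/" cl.py; python3 cl.py c10.png
```

```text
time: 18.55
eef_pos: [0.5621, -0.3729, 0.1956]
tcp_rot: [0.65, 0.76, -0.0, 0.002]
contact_force: [0.3, 0.0, -0.6]
opening: 0.331
finger_force: 25.0
-1 tz 8 174 x [-15.  13.] y [-15.8  -2.2]
-1 tz 16 99 x [-15.  13.] y [-18.2  -5. ]
-1 tz 24 16 x [10. 13.] y [-18.3 -16.2]
-1 tz 32 21 x [ 6. 13.] y [-18.6 -15.5]
-1 tz 40 65 x [-16.  13.] y [-21.8 -17.8]
1 tz 8 82 x [-10.  13.] y [1.7 9.5]
1 tz 16 58 x [-2. 13.] y [ 8.6 11.8]
1 tz 24 14 x [ 9. 13.] y [ 9.  11.1]
1 tz 32 30 x [ 4. 13.] y [ 7.7 10.6]
1 tz 40 19 x [ 7. 13.] y [ 8.  12.1]
card 527 ((554.6821899414062, -355.11737060546875), (7.134841442108154, 57.826568603515625), 8.817790985107422)
card in tool [19.  -4.7 68.7] [ 0.5621 -0.373   0.1958] [0.1 0.4 0.2] 25.00067263841629
shift [  2.5  -4.5 -94.2] turn -0.1 cur yang 8.9 tilt [ 0.003 -0.002 -1.   ] q6 -0.89
```

The card sits within about 1 mm of mid-gap, so I'll lower slowly.

```bash
python3 -m crank '[[[0,0,10],0,255],[[0,0,20],0,255],[[0,0,30],0,255],[[0,0,38],0,255],[[0,0,42],0,255],[[0,0,42],0,255],[[0,0,42],0,255],[[0,0,42],0,255],[[0,0,42],0,255]]'
python3 cl.py c11.png
```

```text
time: 19.5
eef_pos: [0.5615, -0.3726, 0.1523]
tcp_rot: [0.65, 0.76, -0.0, 0.001]
contact_force: [0.1, -0.5, -1.5]
opening: 0.328
finger_force: 25.0
-1 tz 8 168 x [-14.  13.] y [-16.   -2.8]
-1 tz 16 102 x [-15.  19.] y [-18.   -1.5]
-1 tz 24 251 x [ 8. 25.] y [-17.3  -0.1]
-1 tz 32 23 x [ 5. 12.] y [-18.9 -15.5]
-1 tz 40 62 x [-16.  13.] y [-21.8 -18.6]
1 tz 8 70 x [-10.  13.] y [2.  9.3]
1 tz 16 58 x [-2. 13.] y [ 8.7 11.9]
1 tz 24 15 x [10. 13.] y [ 9.  11.2]
1 tz 32 57 x [ 4. 24.] y [ 0.7 10.7]
1 tz 40 21 x [ 7. 13.] y [ 8.2 12.3]
card 828 ((557.4813842773438, -370.5875244140625), (29.85781478881836, 89.20027160644531), 9.909400939941406)
card in tool [ 2.6 -3.6 25.2] [ 0.5615 -0.3725  0.1522] [ 0.3  0.1 -1.1] 25.00044733285904
shift [   2.1   -4.1 -137.8] turn -0.1 cur yang 8.9 tilt [ 0.001 -0.001 -1.   ] q6 -0.89
```

View pics/c11.png

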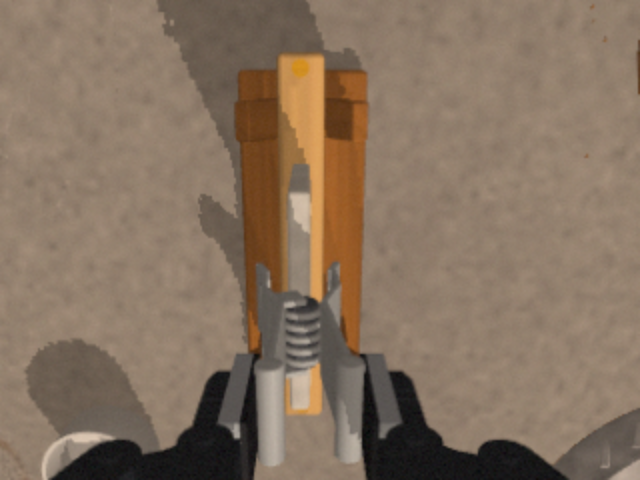

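The clip stands astride the card: jaws at (262,270) and (334,270), card midway at (299,180), and the bar still seated. I'll let it settle briefly and hand in.

```bash
python3 -m crank '[[[0,0,0],0,255],[[0,0,0],0,255],[[0,0,0],0,255],[[0,0,0],0,255]]'
python3 - <<'E'
from plant import ctrl
print(ctrl.sign_off())
E
```

```text
time: 19.95
eef_pos: [0.5612, -0.3723, 0.1516]
tcp_rot: [0.65, 0.76, -0.0, 0.0]
contact_force: [-0.2, 0.3, -2.5]
opening: 0.332
finger_force: 25.0
the job is handed in; nothing more can be done
None
```

The job is handed in at about 20 s. By the last wrist picture, the bar is seated in both notches with the card upright. The clip is held open astride the card, jaws about 2 cm down with clear space on both sides. No verdict came back from the judge.

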